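Build the sieve stack on the shaker and start the run

ROBOT

A 6-joint arm with a two-finger parallel gripper is mounted at the origin on a cart in front of the work surface, level with it; the furniture and walls round the work are solid. World frame = base frame: x ahead of the robot, y to its left, z up, the work surface at z = 0. Lengths are in m, angles in degrees, forces in N, time in s.
With the tool pointing down it reaches from about 0.275 to 0.825 m from the base axis. Payload 4.9 kg.
Tool frame: the origin (TCP) lies at the very end of the fingers, on their centre line; the grasp point (between the pads) lies 19 mm behind it (manip.hold_point_z is the distance from the TCP to the grasp point, in m); z points along the fingers, y is the direction in which the jaws open and shut (so a half turn about z gives the same grasp; the last joint's range is limited). The gripper opens to 85 mm and grips with 20 to 120 N. Pads are 22 mm wide; open, the fingers measure 114 mm over their backs; the gripper's body (76 mm by 85 mm) begins 54 mm behind the grasp point. The pads swing forward as they close: fully open they stand 13 mm farther back than shut.
Start: joints at [-82.288, 18.69, -11.035, 60.275, 0, 82.311], TCP at [0.146, -0.53, 0.231] pointing down, gripper open.
Joint ranges: [-152.03, 152.03], [-55.5, 102.48], [-74.3, 77.21], [-110.64, 120.58], [-84.22, 78.4], [-180, 180]. Speed limits (degrees/s): [147.25, 147.25, 180, 180, 180, 180].

INTERFACE

Orientations are given as a 3x3 rotation matrix whose columns are the frame's x, y, z axes.
In Python, from rig import manip, hand, kin, sensors, snapshot, workorder gives the robot as it stands. The module is installed in compiled form; this text tells all that it offers. Calls block until the motion is done:
- manip.move_ptp(position, orientation): joint-space move of the TCP to a pose.
- manip.move_linear(position, attitude=None, v=0.15, max_force=None): straight line of the TCP; attitude=None keeps the orientation; v is the mean speed in m/s. With max_force (N) it stops when the force on the tool has changed by that much, and returns True; else False.
- manip.set_joints(angles): joint-space move.
- hand.set_gripper(opening, strength=None): finger opening in m; strength is the grip in N (None keeps the last); returns when the fingers have stopped.
- manip.hold(seconds).
- kin.inverse_kinematics(position, orientation): joint angles nearest the present ones, or None.
- sensors.read_state(): the state.
- snapshot(name): name is "scene" or "top"; returns a dict with "pixels" (400x640x3 uint8, red, green, blue), "depth" (400x640 float32, m along the optical axis (not along the pixel's ray), 0 where there is no reading), "mtx" (3x3 intrinsics, pixels), "rvec" (rotation vector, rad) and "tvec" (3), from world to camera coordinates, as OpenCV has them. Camera axes: x right, y down, z forward; pixel columns grow to the right and rows downward; lengths in m; the calibration is good to about 2 mm. A picture is of the moment at which its call begins.
A pose or a line that the arm cannot do raises manip.PlanningError and nothing moves.
- workorder.job_done(): hands the job in, once; it reports no verdict.
The state is a dict: "time": time; "joint_positions": joint angles; "dq": joint speeds; "effort": joint torques, N m; "position": TCP position; "ee_rot": TCP orientation; "force": force on the tool from outside, world axes, zero at the start; "wrist_torque": the same for the moment, N m; "opening": finger opening in m.
Only numpy, scipy, OpenCV 4.12 (cv2) and the standard library are available. Lean on these libraries where they do the work, as an engineer would, in place of code of your own. Each camera call takes 0.05 s, during which the arm holds its last target.

TASK

Set up a sieve run: put the pan in the shaker's round nest, stack all the sieves that are here on it with the finest mesh lowest and the coarsest on top (from the bottom up: blue, green, yellow, red), and put the lid on, every part fully nested and level. Only when the stack is complete, slide the orange dust cover fully back, press the green start button right down and let it go, and slide the cover fully shut again. Leave the other things on the bench where they are.

Things in the scene. Friction and masses are not known exactly. Their poses are not given: they have to be found in the camera images.
- nest (a point): Centre of the floor of the round nest on the fixed sieve shaker (white housing 170 x 290 mm, 46 mm high; place and heading vary). x to the shaker's back, y to its switch-box end, z up; this yaw is the shaker's heading. Floor 66 mm above the worktop; steel collar 64.6 mm inside with flared mouth, 86 mm outside, 8 mm high. The switch box (top 66 mm up) is on the same housing, 173 mm off in +y.
- pan_mid (a point): Plain steel receiving pan, open at the top, no coloured band: 62 mm across, 30 mm high, rim 56 mm inside. The point is on its axis 15 mm above its underside; z is its axis, up. It stands upright on the worktop. Seated in the nest, its underside is on the nest floor. Mass about 150 g. Grip across the outside.
- sieve_red_mid (a point): Sieve with a red band, the coarsest mesh, widely spaced thick wires. May be absent. 36 mm high: frame 62 mm across and 30 high over a 6 mm deep tapered skirt 53.2 across, which drops into the 56 mm rim of the pan or sieve below until the frame rests on that rim, so each sieve adds 30 mm. Point on the axis, 18 mm above the underside; z is its axis, up. 150 g.
- sieve_yellow_mid (a point): Sieve with a yellow band, the second coarsest mesh. May be absent. 36 mm high: frame 62 mm across and 30 high over a 6 mm deep tapered skirt 53.2 across, which drops into the 56 mm rim of the pan or sieve below until the frame rests on that rim, so each sieve adds 30 mm. Point on the axis, 18 mm above the underside; z is its axis, up. 150 g.
- sieve_green_mid (a point): Sieve with a green band, the second finest mesh. May be absent. 36 mm high: frame 62 mm across and 30 high over a 6 mm deep tapered skirt 53.2 across, which drops into the 56 mm rim of the pan or sieve below until the frame rests on that rim, so each sieve adds 30 mm. Point on the axis, 18 mm above the underside; z is its axis, up. 150 g.
- sieve_blue_mid (a point): Sieve with a blue band, the finest mesh, looks almost like cloth. May be absent. 36 mm high: frame 62 mm across and 30 high over a 6 mm deep tapered skirt 53.2 across, which drops into the 56 mm rim of the pan or sieve below until the frame rests on that rim, so each sieve adds 30 mm. Point on the axis, 18 mm above the underside; z is its axis, up. 150 g.
- lid_knob (a point): Centre of the black knob (33 mm across, 27 high) of the steel lid, which stands on the worktop. Under the knob a disc 62 mm across, 9 thick, and under that a 6 mm deep tapered skirt 53.2 across (fits as a sieve's does). Point on the axis, 28 mm above the lid's underside, 14 below the knob's top; z is the axis, up. About 450 g.
- dust_cover (a joint): Travel of the orange sliding dust cover on the switch box, m: 0 = shut over the start button (front stop), 0.066 = fully open (back stop). It slides along the nest frame's +x to open; friction about 1.5 N, it stays where it is left. It may start a few mm ajar.
- cover_grip (a point): Centre of the raised finger grip on the dust cover: a ridge 14 mm thick along the slide direction (x), 44 mm wide across it (y), 17 mm high above the 3 mm cover plate; the point is 8.5 mm above the plate and 8.5 mm below the grip's top. Axes as the nest's. It moves with the cover.
- start_button (a joint): Travel of the green start button, m: 0 = up, 0.006 = pressed right down. Spring back; 2 N at the start of the travel, 5 N fully down.
- button_top (a point): Centre of the top of the green start button (27 mm across), in a 57 mm square well, 3 mm below the well's edge. Pressed straight down. With the cover fully open, the whole well is clear. Moves with the button.
- spot_plate: White porcelain spot plate, 119 x 89 x 12 mm, at the left; origin under its centre. Leave alone.
Mind the look-alikes: they are no part of the job. Leave any brown or turquoise look-alike of the part that bears pan_mid alone.

How it is judged (in metres and radians):
On the way, in this order (a step that is already met when the one before it is completed fails the run):
1. the pan sits in the shaker's nest (horizontal distance between pan_mid and nest below 0.004 m and angle between pan_mid's own z axis and vertical below 0.06 rad and z of pan_mid in the frame of nest between 0.012 and 0.018 m), for 0.2 s.
2. all sieves present are nested on the pan, finest lowest, and the lid is on top, with the cover still shut (all of step 1 and horizontal distance between each of sieve_red_mid, sieve_yellow_mid, sieve_green_mid, sieve_blue_mid and nest below 0.008 m and angle between each of sieve_red_mid, sieve_yellow_mid, sieve_green_mid, sieve_blue_mid, lid_knob's own z axis and vertical below 0.06 rad and (z of sieve_red_mid in the frame of nest between 0.039 and 0.045 m or z of sieve_red_mid in the frame of nest between 0.069 and 0.075 m or z of sieve_red_mid in the frame of nest between 0.099 and 0.105 m or z of sieve_red_mid in the frame of nest between 0.129 and 0.135 m) and (z of sieve_yellow_mid in the frame of nest between 0.039 and 0.045 m or z of sieve_yellow_mid in the frame of nest between 0.069 and 0.075 m or z of sieve_yellow_mid in the frame of nest between 0.099 and 0.105 m or z of sieve_yellow_mid in the frame of nest between 0.129 and 0.135 m) and (z of sieve_green_mid in the frame of nest between 0.039 and 0.045 m or z of sieve_green_mid in the frame of nest between 0.069 and 0.075 m or z of sieve_green_mid in the frame of nest between 0.099 and 0.105 m or z of sieve_green_mid in the frame of nest between 0.129 and 0.135 m) and (z of sieve_blue_mid in the frame of nest between 0.039 and 0.045 m or z of sieve_blue_mid in the frame of nest between 0.069 and 0.075 m or z of sieve_blue_mid in the frame of nest between 0.099 and 0.105 m or z of sieve_blue_mid in the frame of nest between 0.129 and 0.135 m) and z of each of sieve_red_mid, lid_knob in the frame of sieve_yellow_mid above 0.02 m and z of each of sieve_red_mid, sieve_yellow_mid, lid_knob in the frame of sieve_green_mid above 0.02 m and z of each of sieve_red_mid, sieve_yellow_mid, sieve_green_mid, lid_knob in the frame of sieve_blue_mid above 0.02 m and horizontal distance between lid_knob and nest below 0.009 m and (z of lid_knob in the frame of nest between 0.109 and 0.115 m or z of lid_knob in the frame of nest between 0.139 and 0.145 m or z of lid_knob in the frame of nest between 0.169 and 0.175 m) and z of lid_knob in the frame of sieve_red_mid above 0.02 m and value of joint dust_cover below 0.025 m), for 0.2 s.
3. the dust cover is slid fully open (value of joint dust_cover above 0.055 m), for 0.2 s.
4. the start button is pressed right down, the stack standing complete (all of step 1 and horizontal distance between each of sieve_red_mid, sieve_yellow_mid, sieve_green_mid, sieve_blue_mid and nest below 0.008 m and angle between each of sieve_red_mid, sieve_yellow_mid, sieve_green_mid, sieve_blue_mid, lid_knob's own z axis and vertical below 0.06 rad and (z of sieve_red_mid in the frame of nest between 0.039 and 0.045 m or z of sieve_red_mid in the frame of nest between 0.069 and 0.075 m or z of sieve_red_mid in the frame of nest between 0.099 and 0.105 m or z of sieve_red_mid in the frame of nest between 0.129 and 0.135 m) and (z of sieve_yellow_mid in the frame of nest between 0.039 and 0.045 m or z of sieve_yellow_mid in the frame of nest between 0.069 and 0.075 m or z of sieve_yellow_mid in the frame of nest between 0.099 and 0.105 m or z of sieve_yellow_mid in the frame of nest between 0.129 and 0.135 m) and (z of sieve_green_mid in the frame of nest between 0.039 and 0.045 m or z of sieve_green_mid in the frame of nest between 0.069 and 0.075 m or z of sieve_green_mid in the frame of nest between 0.099 and 0.105 m or z of sieve_green_mid in the frame of nest between 0.129 and 0.135 m) and (z of sieve_blue_mid in the frame of nest between 0.039 and 0.045 m or z of sieve_blue_mid in the frame of nest between 0.069 and 0.075 m or z of sieve_blue_mid in the frame of nest between 0.099 and 0.105 m or z of sieve_blue_mid in the frame of nest between 0.129 and 0.135 m) and z of each of sieve_red_mid, lid_knob in the frame of sieve_yellow_mid above 0.02 m and z of each of sieve_red_mid, sieve_yellow_mid, lid_knob in the frame of sieve_green_mid above 0.02 m and z of each of sieve_red_mid, sieve_yellow_mid, sieve_green_mid, lid_knob in the frame of sieve_blue_mid above 0.02 m and horizontal distance between lid_knob and nest below 0.009 m and (z of lid_knob in the frame of nest between 0.109 and 0.115 m or z of lid_knob in the frame of nest between 0.139 and 0.145 m or z of lid_knob in the frame of nest between 0.169 and 0.175 m) and z of lid_knob in the frame of sieve_red_mid above 0.02 m and value of joint start_button above 0.0042 m), for 0.05 s.
5. the button is up again and the dust cover slid shut (value of joint start_button below 0.002 m and value of joint dust_cover below 0.006 m), for 0.2 s.
At the end, for the whole second after the job is handed in: Pan on the nest floor (4 mm of centre); sieves nested on it at 30 mm steps, level to 0.06 rad, within 8 mm of the nest's axis, bottom up blue, green, yellow, red; lid nested on top (9 mm of the axis); heights to 3 mm; button up; cover shut to 6 mm (all of step 1 and all of step 5 and horizontal distance between each of sieve_red_mid, sieve_yellow_mid, sieve_green_mid, sieve_blue_mid and nest below 0.008 m and angle between each of sieve_red_mid, sieve_yellow_mid, sieve_green_mid, sieve_blue_mid, lid_knob's own z axis and vertical below 0.06 rad and (z of sieve_red_mid in the frame of nest between 0.039 and 0.045 m or z of sieve_red_mid in the frame of nest between 0.069 and 0.075 m or z of sieve_red_mid in the frame of nest between 0.099 and 0.105 m or z of sieve_red_mid in the frame of nest between 0.129 and 0.135 m) and (z of sieve_yellow_mid in the frame of nest between 0.039 and 0.045 m or z of sieve_yellow_mid in the frame of nest between 0.069 and 0.075 m or z of sieve_yellow_mid in the frame of nest between 0.099 and 0.105 m or z of sieve_yellow_mid in the frame of nest between 0.129 and 0.135 m) and (z of sieve_green_mid in the frame of nest between 0.039 and 0.045 m or z of sieve_green_mid in the frame of nest between 0.069 and 0.075 m or z of sieve_green_mid in the frame of nest between 0.099 and 0.105 m or z of sieve_green_mid in the frame of nest between 0.129 and 0.135 m) and (z of sieve_blue_mid in the frame of nest between 0.039 and 0.045 m or z of sieve_blue_mid in the frame of nest between 0.069 and 0.075 m or z of sieve_blue_mid in the frame of nest between 0.099 and 0.105 m or z of sieve_blue_mid in the frame of nest between 0.129 and 0.135 m) and z of each of sieve_red_mid, lid_knob in the frame of sieve_yellow_mid above 0.02 m and z of each of sieve_red_mid, sieve_yellow_mid, lid_knob in the frame of sieve_green_mid above 0.02 m and z of each of sieve_red_mid, sieve_yellow_mid, sieve_green_mid, lid_knob in the frame of sieve_blue_mid above 0.02 m and horizontal distance between lid_knob and nest below 0.009 m and (z of lid_knob in the frame of nest between 0.109 and 0.115 m or z of lid_knob in the frame of nest between 0.139 and 0.145 m or z of lid_knob in the frame of nest between 0.169 and 0.175 m) and z of lid_knob in the frame of sieve_red_mid above 0.02 m); the robot touches nothing.
It fails at once if the spot plate is knocked out of place (more than 30 mm) (distance of spot_plate from where it was at the start of the episode above 0.03 m).
Of sieve_red, sieve_yellow, sieve_green, sieve_blue only 2 to 4 are there at a start; the rules pass over those that are not, and their reading is None.
At some moment in a run one of sieve_red, sieve_yellow, sieve_green, sieve_blue may be knocked a few centimetres aside while the robot is not near it.
Once in a run the grip may slacken for a moment while it holds something.
It also fails if it takes over 210 s, if anything falls off the work surface, if the arm or the gripper's body presses on something with over 40 N, if the wrist force passes 120 N, or if a joint passes its speed limit or range.

## Working session

There is one attempt and no reset: what is moved stays moved. The work goes in short steps, each a Python script; the robot and the scene stay as the last script left them, time stands still between calls to the robot, and variables do not carry over. Pictures are saved under pics/ and viewed, and the job is handed in when it is done.

```bash
mkdir -p pics; cat > h.py <<'E'
import numpy as np, cv2
from rig import manip, hand, kin, sensors, snapshot, workorder
def shot(n,f=None):
    s=snapshot(n)
    if f: cv2.imwrite(f'pics/{f}.png',s['pixels'][:,:,::-1])
    return s
def world(s,u,v,d=None):
    R,_=cv2.Rodrigues(np.array(s['rvec'],float)); t=np.array(s['tvec'],float).ravel()
    K=s['mtx']; 
    r=np.stack([(np.asarray(u)-K[0,2])/K[0,0],(np.asarray(v)-K[1,2])/K[1,1],np.ones_like(np.asarray(u,float))],-1)
    return r,R,t
def onplane(s,u,v,z):
    r,R,t=world(s,u,v); c=-R.T@t; d=r@R
    return c+d*((z-c[2])/d[...,2])[...,None]
def cloud(s):
    v,u=np.mgrid[0:400,0:640]; r,R,t=world(s,u,v)
    P=(r*s['depth'][...,None]-t)@R; P[s['depth']==0]=np.nan
    return P
def proj(s,p):
    return cv2.projectPoints(np.array(p,float).reshape(-1,3),s['rvec'],s['tvec'],s['mtx'],None)[0].reshape(-1,2)
E
python3 - <<'E'
from h import *
for n in('scene','top'):
    s=shot(n,n+'0'); R,_=cv2.Rodrigues(np.array(s['rvec'],float)); print(n,-R.T@np.array(s['tvec']).ravel(),R[2],s['mtx'])
    np.savez('pics/'+n+'0.npz',**s)
print(sensors.read_state(), manip.hold_point_z)
E
```

```text
scene [-0.71494624  0.8021375   0.75336428] [ 0.79015831 -0.44694326 -0.41939429] [[468.41341283   0.         316.69545718]
 [  0.         468.41341283 204.9957773 ]
 [  0.           0.           1.        ]]
top [0.35596738 0.10839304 1.37039168] [ 0.13309629  0.00423212 -0.99109408] [[453.53826581   0.         318.94697328]
 [  0.         453.53826581 199.78145241]
 [  0.           0.           1.        ]]
{'time': 0.1, 'joint_positions': array([-8.22888732e+01,  1.87264246e+01, -1.10848820e+01,  6.02769483e+01,
        1.71513609e-03,  8.23133327e+01]), 'dq': array([ 0.00318488,  0.01306206,  0.03043671, -0.02010393, -0.10674035,
        0.04590968]), 'effort': array([ 1.57690381e-03, -4.44237649e+01,  2.63038909e+01,  7.81847513e-03,
       -5.02616001e-05,  6.19117685e-06]), 'position': array([ 0.14600719, -0.52972507,  0.23060373]), 'ee_rot': array([[ 9.64105654e-01,  2.65518843e-01, -1.77016268e-04],
       [ 2.65518798e-01, -9.64104468e-01,  1.53042484e-03],
       [ 2.35694458e-04, -1.52249239e-03, -9.99998813e-01]]), 'force': array([0.11457104, 0.07293911, 0.15185912]), 'wrist_torque': array([-0.01571943, -0.00925672, -0.05017147]), 'opening': 0.08562969846756684} 0.0187
```

View pics/top0.png

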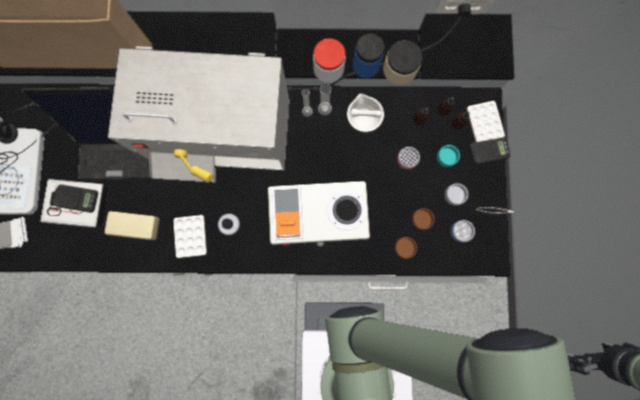

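View pics/scene0.png

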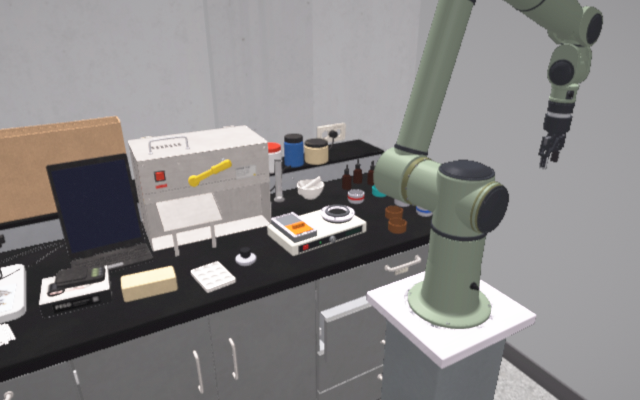

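The top view shows the lid at about (228,224), the nest at (347,209) and the shaker's orange cover at (288,225). There are round parts at (409,157), (456,194) and (462,231), a turquoise one at (449,155), and brown ones at (423,218) and (406,247). I'll zoom in next.

```bash
python3 - <<'E'
from h import *
t=cv2.imread('pics/top0.png'); cv2.imwrite('pics/z1.png',cv2.resize(t[130:270,380:520],None,fx=4,fy=4,interpolation=cv2.INTER_CUBIC))
t2=cv2.resize(t[170:255,200:380],None,fx=4,fy=4,interpolation=cv2.INTER_CUBIC); cv2.imwrite('pics/z2.png',t2)
t=cv2.imread('pics/scene0.png'); cv2.imwrite('pics/z3.png',cv2.resize(t[160:270,230:430],None,fx=4,fy=4,interpolation=cv2.INTER_CUBIC))
for n in('scene','top'):
    s=dict(np.load(f'pics/{n}0.npz')); P=cloud(s); print(n,(s['depth']>0).mean())
    if n=='top':
        for u,v in [(409,157),(449,155),(456,194),(462,231),(423,218),(406,247),(228,224),(347,209),(288,225),(288,200),(330,235),(270,260),(190,235)]:
            print(u,v,np.round(P[v,u],4))
E
```

```text
scene 0.99592578125
top 0.99608203125
409 157 [ 0.6726 -0.1596  0.0139]
449 155 [ 0.6842 -0.287  -0.0039]
456 194 [ 0.5623 -0.3048 -0.0035]
462 231 [ 0.448  -0.3136  0.0155]
423 218 [ 4.873e-01 -2.016e-01  2.000e-04]
406 247 [ 0.3992 -0.1482  0.0031]
228 224 [0.4603 0.3808 0.04  ]
347 209 [0.5053 0.0324 0.0634]
288 225 [0.456  0.2015 0.0786]
288 200 [0.5299 0.2039 0.0643]
330 235 [0.4307 0.0807 0.0429]
270 260 [ 3.566e-01  2.591e-01 -1.000e-04]
190 235 [0.4283 0.4988 0.0132]
```

View pics/z1.png

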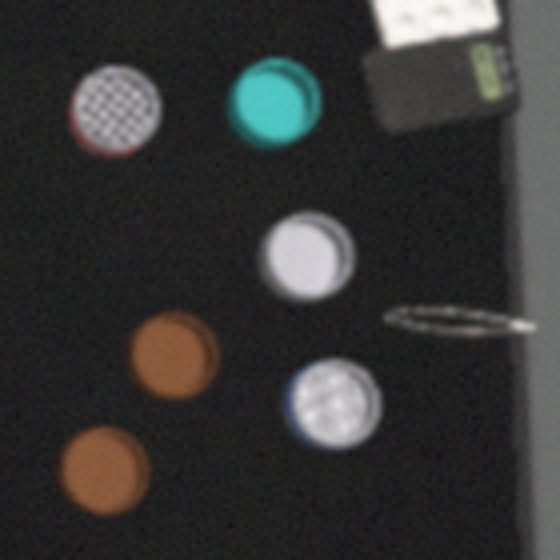

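View pics/z2.png

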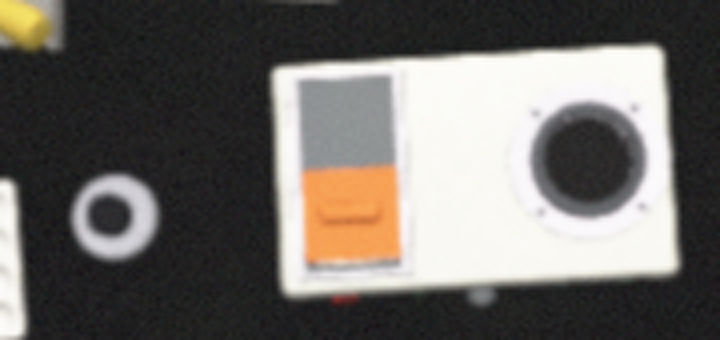

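View pics/z3.png

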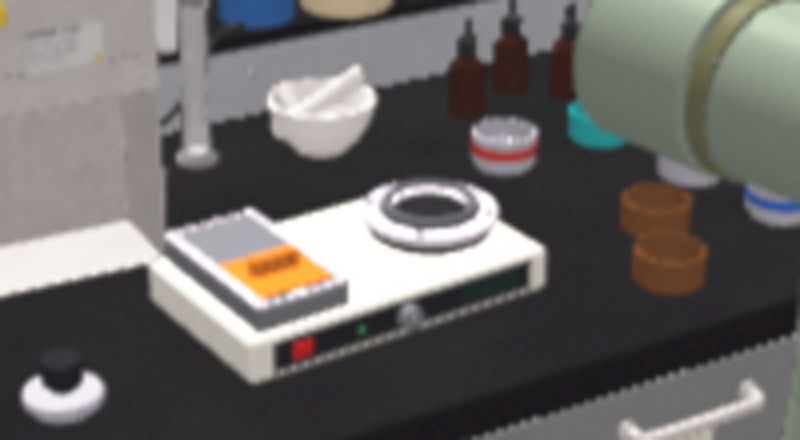

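Two sieves are here, red at (409,157) and blue at (462,231). The plain pan is at (456,194), and green and yellow are absent. Next I'll measure the centres.

```bash
cat >> h.py <<'E'
def fitc(p):
    A=np.c_[2*p,np.ones(len(p))]; b=(p**2).sum(1); x=np.linalg.lstsq(A,b,rcond=None)[0]
    return x[:2],np.sqrt(x[2]+x[:2]@x[:2])
def ringfit(s,c,zlo,zhi,rlo,rhi):
    P=cloud(s).reshape(-1,3); 
    for _ in range(3):
        r=np.hypot(P[:,0]-c[0],P[:,1]-c[1]); m=(P[:,2]>zlo)&(P[:,2]<zhi)&(r<rhi)&(r>rlo)
        c,R=fitc(P[m][:,:2])
    return c,R,m.sum(),np.median(P[m][:,2])
def blob(s,c,h,rad=.055,thr=95,z=None):
    """silhouette of a bright/colour upright part near c: centroid on mid-height plane"""
    u,v=proj(s,[c[0],c[1],h/2])[0]; g=s['pixels'].max(2).astype(np.uint8)
    m=np.zeros((400,640),np.uint8); k=int(rad/ s['depth'][int(v),int(u)]*s['mtx'][0,0])
    cv2.circle(m,(int(u),int(v)),k,1,-1); m&=(g>thr).astype(np.uint8)
    n,l,st,ce=cv2.connectedComponentsWithStats(m); i=1+np.argmax(st[1:,4])
    cs,_=cv2.findContours((l==i).astype(np.uint8),0,2); hull=cv2.convexHull(max(cs,key=cv2.contourArea)); M=cv2.moments(hull)
    uv=np.array([M['m10'],M['m01']])/M['m00']
    return onplane(s,uv[0],uv[1],h/2),uv,M['m00'],st[i][:4]
def model_cent(s,c,z0,z1,r=.031):
    """pixel centroid of the outline hull of an upright cylinder (bias of blob())"""
    a=np.linspace(0,2*np.pi,60); p=[[c[0]+r*np.cos(q),c[1]+r*np.sin(q),z] for z in(z0,z1) for q in a]
    M=cv2.moments(cv2.convexHull(proj(s,p).astype(np.float32))); return np.array([M['m10'],M['m01']])/M['m00'],M['m00']
E
python3 - <<'E'
from h import *
T=dict(np.load('pics/top0.npz'));S=dict(np.load('pics/scene0.npz'))
for nm,c,h in [('red',(.6726,-.16),.036),('pan',(.562,-.305),.03),('blue',(.448,-.3136),.036)]:
    for k in ('T','S'):
        s=eval(k)
        try:
            p,uv,A,st=blob(s,c,h); mc,mA=model_cent(s,p,0,h); q=onplane(s,*(uv*2-mc),h/2)
            print(nm,k,p.round(4),q.round(4),uv.round(1),A,round(mA),st)
            print('   rim depth',ringfit(s,p[:2],h-.004,h+.005,.02,.036))
        except Exception as e: print(nm,k,e)
for k in 'TS':
    s=eval(k); print('nest',ringfit(s,(.5053,.0324),.0705,.078,.025,.05)); print('lid disc',ringfit(s,(.46,.38),.012,.02,.0,.036),'knob',ringfit(s,(.46,.38),.037,.048,.0,.025))
P=cloud(T); print(P[190:200,456,2],P[205:212,330,2])
E
```

```text
red T [ 0.6709 -0.1567  0.018 ] [ 0.6705 -0.1563  0.018 ] [408.3 157.2] 358.0 390 [398 147  22  22]
   rim depth (array([ 0.66945174, -0.15330643]), np.float64(0.029030647753133652), np.int64(48), np.float64(0.03433411456957632))
red S [ 0.6678 -0.1552  0.018 ] [ 0.6683 -0.1555  0.018 ] [355.7 195.9] 198.0 214 [348 189  17  15]
   rim depth (array([ 0.66651776, -0.15363093]), np.float64(0.029710216926127245), np.int64(32), np.float64(0.03483204153446819))
pan T [ 0.5606 -0.3011  0.015 ] [ 0.5605 -0.3007  0.015 ] [456.6 193.6] 362.0 396 [446 183  22  22]
   rim depth (array([ 0.55942266, -0.29643192]), np.float64(0.029159039499784437), np.int64(36), np.float64(0.029367083079799225))
pan S [ 0.5934 -0.3399  0.015 ] [ 0.594  -0.3402  0.015 ] [405.  193.7] 985.0 188 [383 177  42  36]
   rim depth (array([0., 0.]), np.float64(0.0), np.int64(0), np.float64(nan))
blue T [ 0.4493 -0.3157  0.018 ] [ 0.4493 -0.3151  0.018 ] [463.  230.5] 385.0 421 [452 220  23  22]
   rim depth (array([ 0.44944241, -0.31132249]), np.float64(0.02907912054356671), np.int64(46), np.float64(0.03413240242720381))
b
[... 488 characters left out ...]
27782856), np.int64(77), np.float64(0.0398938952227376))
nest (array([0.50039465, 0.03621472]), np.float64(0.03858764280977704), np.int64(102), np.float64(0.07313609784827099))
lid disc (array([0.45801357, 0.38841336]), np.float64(0.021849565178477023), np.int64(112), np.float64(0.014114016407965758)) knob (array([0.46020131, 0.38776028]), np.float64(0.012466700726698867), np.int64(53), np.float64(0.04066706618133639))
[-0.00029607  0.00296918 -0.0015123  -0.00150224 -0.00350519 -0.00134347
 -0.00111399  0.00062603  0.00845902  0.00408552] [0.06704432 0.06397835 0.06838156 0.06015119 0.06257809 0.06626123
 0.06049039]
  return _methods._mean(a, axis=axis, dtype=dtype,
  ret = ret.dtype.type(ret / rcount)
```

```bash
python3 - <<'E'
from h import *
T=dict(np.load('pics/top0.npz'));S=dict(np.load('pics/scene0.npz'))
for n,s in(('T',T),('S',S)):
    g=s['pixels'].max(2); u,v=proj(s,[.503,.035,.074])[0].astype(int); print(n,u,v); print(g[v,u-22:u+23])
    for thr in(100,130,160):
        m=np.zeros((400,640),np.uint8);cv2.circle(m,(u,v),22,1,-1); m&=(g<thr).astype(np.uint8)
        k,l,st,ce=cv2.connectedComponentsWithStats(m,connectivity=4); i=l[v,u]
        cs,_=cv2.findContours((l==i).astype(np.uint8),0,cv2.CHAIN_APPROX_NONE); c=cv2.convexHull(max(cs,key=cv2.contourArea))[:,0].astype(float)
        p=onplane(s,c[:,0],c[:,1],.074)[:,:2]; print(thr,st[i],fitc(p), cv2.fitEllipse(c.astype(np.float32))[0:2])
# housing edges in top, orange
s=T; px=s['pixels'].astype(int)
m=(px.min(2)>150).astype(np.uint8); m[:, :260]=0;m[:,375:]=0;m[:178]=0;m[248:]=0
cs,_=cv2.findContours(m,0,2); c=max(cs,key=cv2.contourArea); p=onplane(s,c[:,0,0].astype(float),c[:,0,1].astype(float),.046)[:,:2]
r=cv2.minAreaRect((p*1000).astype(np.float32)); print('housing',r)
for n,s in(('T',T),('S',S)):
    px=s['pixels'].astype(int); m=((px[...,0]>200)&(px[...,1]>80)&(px[...,1]<190)&(px[...,2]<90)).astype(np.uint8); m[:,:262]=0; m[:190]=0;m[250:]=0; m[:,330:]=0
    cs,_=cv2.findContours(m,0,2); c=max(cs,key=cv2.contourArea); p=onplane(s,c[:,0,0].astype(float),c[:,0,1].astype(float),.069)[:,:2]; print(n,'orange',cv2.contourArea(c),cv2.minAreaRect((p*1000).astype(np.float32)))
E
```

```text
T 346 209
[249 248 246 248 250 250 249 239 195 135 111  92  69  46  41  48  43  43
  44  40  48  42  42  44  44  43  41  46  45  44  43  42  46  65  84 101
 123 180 234 248 250 249 241 188  96]
100 [335 198  24  24 437] (array([0.50353842, 0.03387915]), np.float64(0.03405808375936546)) ((346.7267150878906, 209.26756286621094), (23.111515045166016, 24.25857162475586))
130 [334 197  27  27 578] (array([0.50227359, 0.03427098]), np.float64(0.03877729164948521)) ((346.5690002441406, 209.65084838867188), (26.761173248291016, 27.044492721557617))
160 [333 196  28  28 626] (array([0.50258054, 0.03407565]), np.float64(0.04038875362593009)) ((346.6221618652344, 209.59339904785156), (27.815265655517578, 28.197641372680664))
S 336 208
[ 45  44  44  44  46  48  64  90 183 242 253 248 204 154 183 225 218 237
 234 211 196 169 159 158 163 190 202 229 238 244 243 212 160 158 216 242
 244 221 143  73  47  45  45  43  45]Traceback (most recent call last):
  File "<stdin>", line 9, in <module>
cv2.error: OpenCV(4.12.0) /io/opencv/modules/imgproc/src/shapedescr.cpp:361: error: (-201:Incorrect size of input array) There should be at least 5 points to fit the ellipse in function 'fitEllipseNoDirect'
```

```bash
python3 - <<'E'
from h import *
T=dict(np.load('pics/top0.npz'));S=dict(np.load('pics/scene0.npz'))
s=T; px=s['pixels'].astype(int)
m=(px.min(2)>150).astype(np.uint8); m[:, :260]=0;m[:,375:]=0;m[:178]=0;m[248:]=0
cs,_=cv2.findContours(m,0,2); c=max(cs,key=cv2.contourArea); p=onplane(s,c[:,0,0].astype(float),c[:,0,1].astype(float),.046)[:,:2]
r=cv2.minAreaRect((p*1000).astype(np.float32)); print('housing',r)
for n,s in(('T',T),('S',S)):
    px=s['pixels'].astype(int); m=((px[...,0]>200)&(px[...,1]>80)&(px[...,1]<190)&(px[...,2]<90)).astype(np.uint8); m[:,:262]=0; m[:190]=0;m[250:]=0; m[:,330:]=0
    cs,_=cv2.findContours(m,0,2); c=max(cs,key=cv2.contourArea); p=onplane(s,c[:,0,0].astype(float),c[:,0,1].astype(float),.069)[:,:2]; print(n,'orange',cv2.contourArea(c),cv2.minAreaRect((p*1000).astype(np.float32)))
# reach check
Rd=np.array([[1,0,0],[0,-1,0],[0,0,-1.]])
def Ry(a): c,s_=np.cos(a),np.sin(a); return np.array([[c,s_,0],[s_,-c,0],[0,0,-1]])
for nm,p in dict(pan=(.56,-.30,.01),red=(.67,-.156,.01),blue=(.449,-.315,.01),nest=(.502,.035,.2),lid=(.463,.387,.017),cov=(.456,.2,.08)).items():
    for a in (0,45,90,135,180,-45,-90):
        q=kin.inverse_kinematics(np.array(p),Ry(np.radians(a))); print(nm,a,None if q is None else np.round(q))
E
```

```text
housing ((498.0012512207031, 116.18077850341797), (168.54713439941406, 289.03692626953125), 3.851531744003296)
T orange 372.5 ((461.772216796875, 204.14593505859375), (57.71952819824219, 59.292396545410156), 4.727395534515381)
S orange 141.5 ((455.9870910644531, 204.56085205078125), (61.23337173461914, 58.282997131347656), 2.997912645339966)
pan 0 [-35.  40. -12.  39.   0. 145.]
pan 45 [-35.  40. -12.  39.   0. 100.]
pan 90 [-35.  40. -12.  39.   0.  55.]
pan 135 [-35.  40. -12.  39.   0.  10.]
pan 180 [-35.  40. -12.  39.   0. -35.]
pan -45 [ -35.   40.  -12.   39.    0. -170.]
pan -90 [ -35.   40.  -12.   39.    0. -125.]
red 0 [-19.  44.  -2.  44.   0. 161.]
red 45 [-19.  44.  -2.  44.   0. 116.]
red 90 [-19.  44.  -2.  44.   0.  71.]
red 135 [-19.  44.  -2.  44.   0.  26.]
red 180 [-19.  44.  -2.  44.   0. -19.]
red -45 [ -19.   44.   -2.   44.    0. -154.]
red -90 [ -19.   44.   -2.   44.    0. -109.]
blue 0 [-43.  33. -26.  31.   0. 137.]
blue 45 [-43.  33. -26.  31.   0.  92.]
blue 90 [-43.  33. -26.  31.   0.  47.]
blue 135 [-43.  33. -26.  31.   0.   2.]
blue 180 [-43.  33. 
[... 279 characters left out ...]
 180 [ -4.  15. -21.  54.   0.  -4.]
nest -45 [  -4.   15.  -21.   54.    0. -139.]
nest -90 [ -4.  15. -21.  54.   0. -94.]
lid 0 [  33.   36.  -17.   37.    0. -147.]
lid 45 [ 33.  36. -17.  37.   0. 168.]
lid 90 [ 33.  36. -17.  37.   0. 123.]
lid 135 [ 33.  36. -17.  37.   0.  78.]
lid 180 [ 33.  36. -17.  37.   0.  33.]
lid -45 [  33.   36.  -17.   37.    0. -102.]
lid -90 [ 33.  36. -17.  37.   0. -57.]
cov 0 [  15.   23.  -30.   37.    0. -165.]
cov 45 [ 15.  23. -30.  37.   0. 150.]
cov 90 [ 15.  23. -30.  37.   0. 105.]
cov 135 [ 15.  23. -30.  37.   0.  60.]
cov 180 [ 15.  23. -30.  37.   0.  15.]
cov -45 [  15.   23.  -30.   37.    0. -120.]
cov -90 [ 15.  23. -30.  37.   0. -75.]
```

```bash
cat >> h.py <<'E'
def Ry(a):
    a=np.radians(a); c,s_=np.cos(a),np.sin(a); return np.array([[c,s_,0],[s_,-c,0],[0,0,-1]])
def st(m=''):
    s=sensors.read_state(); print(m,'t',round(s['time'],1),'p',np.round(s['position'],4),'F',np.round(s['force'],1),'op',round(s['opening'],4)); return s
def centre_pick(c,z,a1,a2,zup,wide=.085,strength=40,exp=.062):
    """pinch across two directions so the part is centred on the TCP, then stay gripped"""
    manip.move_ptp([c[0],c[1],zup],Ry(a1))
    hit=manip.move_linear([c[0],c[1],z],v=.12,max_force=15)
    s=st('down hit=%s'%hit)
    if hit: manip.move_linear([c[0],c[1],zup]); return False
    hand.set_gripper(exp-.006,20); st('pinch1')
    hand.set_gripper(wide)
    manip.move_linear([c[0],c[1],z+.0],Ry(a2),v=.1) if 0 else manip.move_ptp([c[0],c[1],z],Ry(a2))
    hand.set_gripper(exp-.006,strength); s=st('pinch2')
    return abs(s['opening']-exp)<.003
E
python3 - <<'E'
from h import *
print(centre_pick((.5595,-.3003),.010,90,180,.12))
E
```

```text
down hit=False t 2.9 p [ 0.5601 -0.3008  0.0108] F [-0.4 -0.2  0.7] op 0.0853
pinch1 t 3.3 p [ 0.56   -0.3008  0.0112] F [-1.3  0.8  6.5] op 0.0618
pinch2 t 5.4 p [ 0.5596 -0.3003  0.0106] F [-2.   1.   5.5] op 0.0615
True
```

```bash
python3 - <<'E'
from h import *
p=sensors.read_state()['position']
manip.move_linear([.5595,-.3003,.15],v=.15); manip.hold(.3); st('lifted')
manip.move_ptp([.5025,.0345,.16],Ry(180+3.9)); manip.hold(.3); st('over')
s=shot('top','t1'); cv2.imwrite('pics/z4.png',cv2.resize(cv2.imread('pics/t1.png')[130:290,250:490],None,fx=3,fy=3)); 
s=shot('scene','s1'); cv2.imwrite('pics/z5.png',cv2.resize(cv2.imread('pics/s1.png')[100:270,230:450],None,fx=3,fy=3)); 
E
```

```text
lifted t 6.8 p [ 0.5592 -0.3001  0.1493] F [ 0.6 -0.1 -1.4] op 0.0613
over t 8.4 p [0.5027 0.0338 0.1599] F [-0.9 -0.  -1.4] op 0.0613
```

View pics/z4.png

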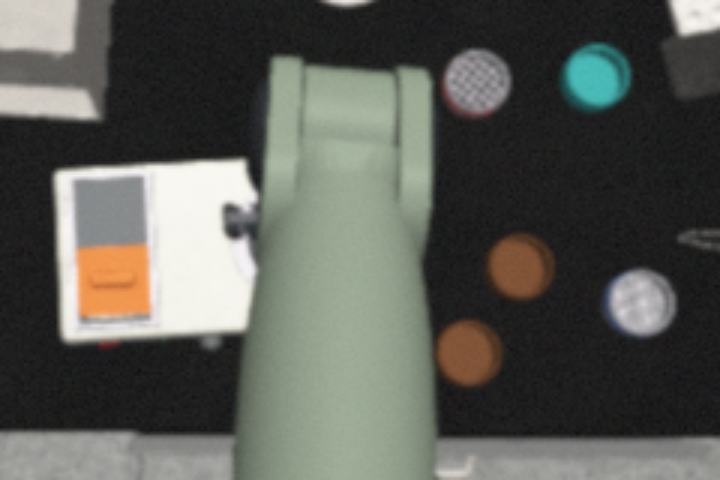

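View pics/z5.png

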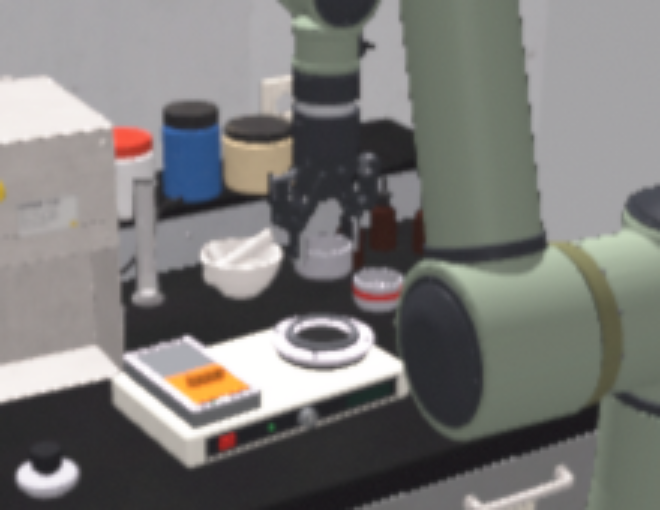

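The pan is held level over the nest. I'll lower it, stopping on contact and searching sideways if it stops early.

```bash
cat >> h.py <<'E'
def descend(c,R,zstart,zend,zok,fmax=10,search=(0,.0015,.003)):
    manip.move_linear([c[0],c[1],zstart],R,v=.12)
    pts=[(0,0)]+[(r*np.cos(a),r*np.sin(a)) for r in search[1:] for a in np.arange(0,2*np.pi,np.pi/3)]
    for dx,dy in pts:
        manip.move_linear([c[0]+dx,c[1]+dy,zstart],v=.05)
        hit=manip.move_linear([c[0]+dx,c[1]+dy,zend],v=.03,max_force=fmax)
        s=st('try %.4f %.4f hit=%s'%(dx,dy,hit))
        if s['position'][2]<zok: return True
    return False
E
python3 - <<'E'
from h import *
c=(.5022,.0346)
print(descend(c,Ry(183.9),.092,.0755,.0790)); manip.hold(.2); st()
E
```

```text
try 0.0000 0.0000 hit=True t 9.9 p [0.5019 0.0346 0.0765] F [-0.5 -0.   5.2] op 0.061
True
 t 10.2 p [0.5019 0.0346 0.0766] F [-1.  -0.5  4.5] op 0.0614
```

```bash
python3 - <<'E'
from h import *
hand.set_gripper(.085); manip.move_linear([.5019,.0346,.18],v=.2); st()
manip.move_ptp([.46,-.20,.20],Ry(180)) ; manip.hold(.2)
s=shot('top','t2'); cv2.imwrite('pics/z6.png',cv2.resize(cv2.imread('pics/t2.png')[130:290,250:490],None,fx=3,fy=3)); 
print(ringfit(s,(.502,.0346),.09,.102,.02,.036),'want z .096')
P=cloud(s); u,v=proj(s,[.502,.0346,.07])[0].astype(int); print(u,v)
E
```

```text
t 11.2 p [0.5014 0.0346 0.1793] F [-0.1  0.2 -0.5] op 0.0851
(array([0.50281546, 0.03581272]), np.float64(0.02947331083482116), np.int64(66), np.float64(0.09337730063204958)) want z .096
346 209
```

View pics/z6.png

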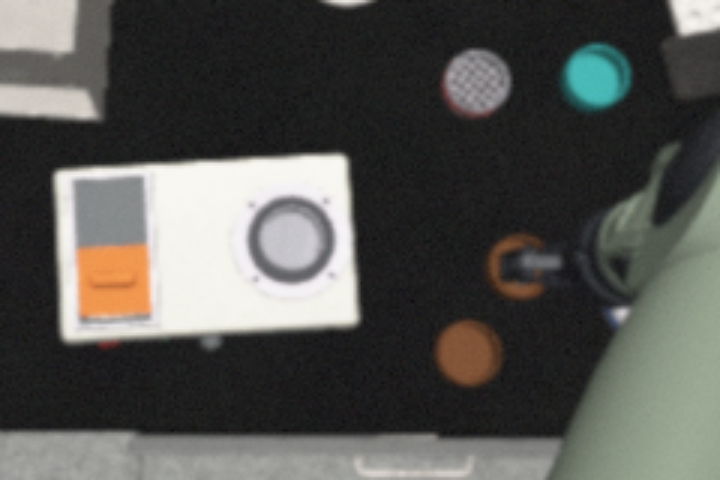

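The pan is seated (pixel 347,209), and blue is still at (463,231). Next I pick blue.

```bash
python3 - <<'E'
from h import *
ok=centre_pick((.449,-.3145),.013,90,180,.12); print(ok)
if ok:
    manip.move_linear([.449,-.3145,.18],v=.15); manip.hold(.2); st('lifted')
    manip.move_ptp([.502,.0346,.19],Ry(183.9)); manip.hold(.3); st('over')
    s=shot('scene','s2'); cv2.imwrite('pics/z7.png',cv2.resize(cv2.imread('pics/s2.png')[80:250,230:450],None,fx=3,fy=3)); 
E
```

```text
down hit=False t 14.7 p [ 0.4495 -0.3149  0.0136] F [ 0.4 -0.5 -0. ] op 0.0851
pinch1 t 15.0 p [ 0.4495 -0.315   0.014 ] F [-0.9  0.2  6.2] op 0.0619
pinch2 t 17.1 p [ 0.4491 -0.3145  0.0133] F [-1.   1.4  4.8] op 0.0608
True
lifted t 18.6 p [ 0.4486 -0.3142  0.1792] F [-0.  -0.1 -0.9] op 0.0604
over t 20.2 p [0.5021 0.0338 0.1899] F [-0.1  0.5 -1.9] op 0.0606
```

View pics/z7.png

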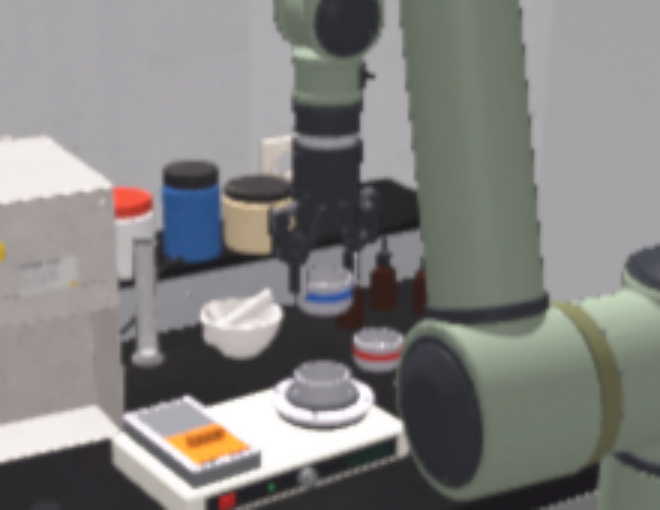

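```bash
python3 - <<'E'
from h import *
print(descend((.502,.0346),Ry(183.9),.122,.1020,.1055)); manip.hold(.2); st()
E
```

```text
try 0.0000 0.0000 hit=True t 21.9 p [0.5016 0.0346 0.1033] F [-0.8 -0.2  6.4] op 0.0609
True
 t 22.1 p [0.5016 0.0346 0.1034] F [-1.6  1.   5.8] op 0.0609
```

Blue stopped at exactly the nested height. I'll release it and look again for red.

```bash
python3 - <<'E'
from h import *
hand.set_gripper(.085); manip.move_linear([.5016,.0346,.2],v=.2); st()
manip.move_ptp([.46,-.15,.22],Ry(180)) ; manip.hold(.2)
s=shot('top','t3'); cv2.imwrite('pics/z8.png',cv2.resize(cv2.imread('pics/t3.png')[130:290,200:440],None,fx=3,fy=3))
print(ringfit(s,(.502,.0346),.12,.132,.02,.036),'want z .126')
p,uv,A,_=blob(s,(.67,-.156),.036); mc,_=model_cent(s,p,0,.036); print('red',onplane(s,*(uv*2-mc),.018),A)
s=shot('scene','s3'); cv2.imwrite('pics/z9.png',cv2.resize(cv2.imread('pics/s3.png')[130:280,230:450],None,fx=3,fy=3))
E
```

```text
t 23.1 p [0.5012 0.0346 0.1993] F [-1.1  0.1 -0.8] op 0.0846
(array([0.50238897, 0.03594027]), np.float64(0.029464179925242723), np.int64(75), np.float64(0.1228371825494051)) want z .126
red [ 0.67109188 -0.15653615  0.018     ] 346.0
```

View pics/z8.png

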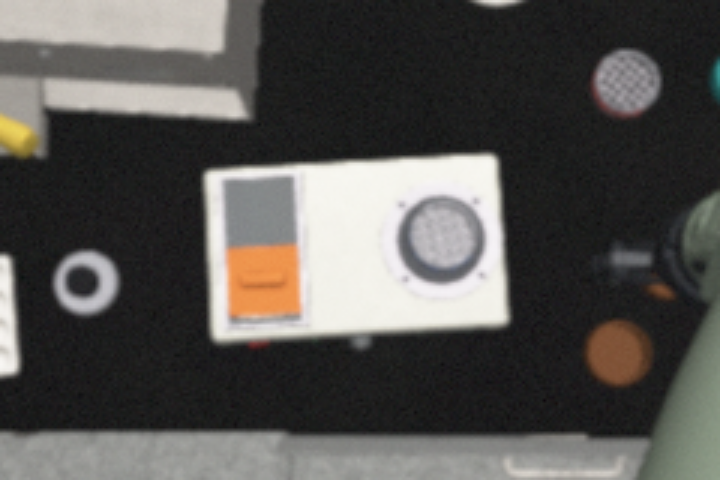

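View pics/z9.png

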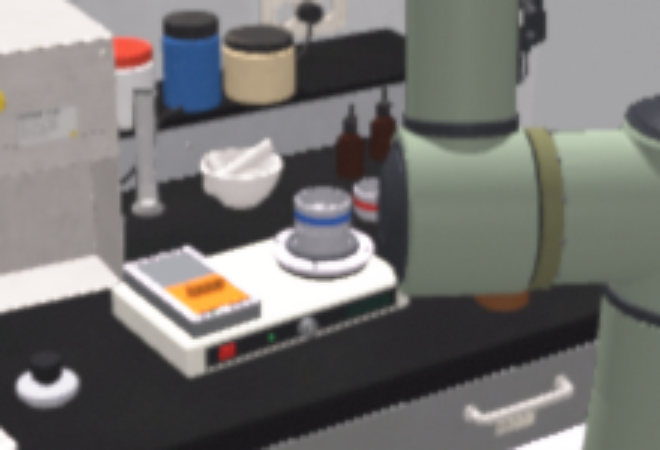

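Blue is level on the pan, seen at (322,222) in the enlarged scene view, and red hasn't moved. I'll pick red.

```bash
python3 - <<'E'
from h import *
c=(.6705,-.156)
ok=centre_pick(c,.013,90,180,.14); print(ok)
if ok:
    manip.move_linear([*c,.20],v=.15); manip.hold(.2); st('lifted')
    manip.move_ptp([.502,.0346,.215],Ry(183.9)); manip.hold(.3); st('over')
    s=shot('scene','s4'); cv2.imwrite('pics/z10.png',cv2.resize(cv2.imread('pics/s4.png')[80:250,230:450],None,fx=3,fy=3)); 
E
```

```text
down hit=False t 26.9 p [ 0.6713 -0.1563  0.014 ] F [-0.5  0.2  0.4] op 0.0853
pinch1 t 27.2 p [ 0.671  -0.1562  0.0142] F [-1.   0.5  6.7] op 0.0621
pinch2 t 29.3 p [ 0.6708 -0.1561  0.0135] F [-0.1  0.2  3.9] op 0.0611
True
lifted t 30.9 p [ 0.6701 -0.1559  0.1991] F [ 0.4 -1.  -1.2] op 0.0615
over t 32.2 p [0.5026 0.034  0.2147] F [ 0.7  0.3 -1.2] op 0.061
```

View pics/z10.png

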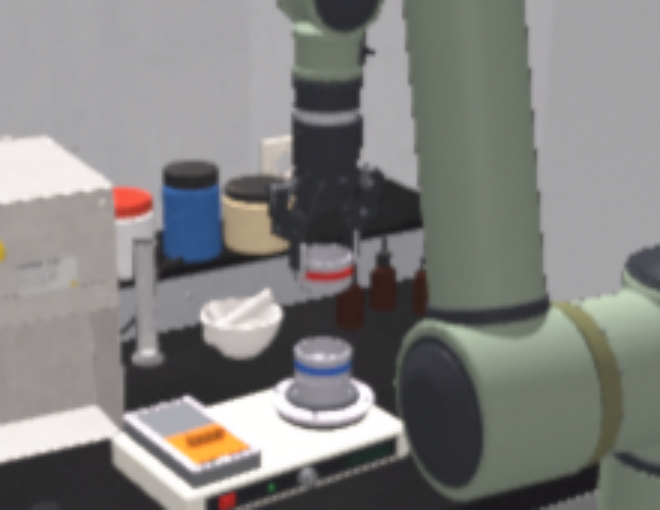

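Red is held level above the stack.

```bash
python3 - <<'E'
from h import *
ok=descend((.502,.0346),Ry(183.9),.152,.1320,.1355); print(ok); manip.hold(.2); st()
if ok:
    hand.set_gripper(.085); manip.move_linear([.5016,.0346,.23],v=.2); st()
    manip.move_ptp([.42,-.15,.24],Ry(180)) ; manip.hold(.2)
    s=shot('top','t5'); T=s
    print(ringfit(s,(.502,.0346),.15,.162,.02,.036),'want z .156')
    p=cloud(s).reshape(-1,3)
    print('knob top',ringfit(s,(.463,.387),.036,.048,0,.025))
    # lid disc silhouette, z=.0105 mid of the bright part
    q,uv,A,_=blob(s,(.463,.388),.021,rad=.05); print('lid',q,A,uv)
    # dark knob inside
    g=s['pixels'].max(2); u,v=uv.astype(int); m=np.zeros((400,640),np.uint8); cv2.circle(m,(u,v),8,1,-1); m&=(g<110).astype(np.uint8); M=cv2.moments(m,True); ku,kv=M['m10']/M['m00'],M['m01']/M['m00']; print('knob px',ku,kv,M['m00'],onplane(s,ku,kv,.034))
    s=shot('scene','s5'); cv2.imwrite('pics/z11.png',cv2.resize(cv2.imread('pics/s5.png')[110:280,230:450],None,fx=3,fy=3))
    q,uv,A,_=blob(s,(.463,.388),.016,rad=.05); print('lid S',q,A,uv)
E
```

```text
try 0.0000 0.0000 hit=True t 33.8 p [0.5017 0.0346 0.1334] F [-0.4  0.2  5. ] op 0.0611
True
 t 34.0 p [0.5017 0.0346 0.1334] F [-1.3  0.   5.5] op 0.0612
 t 35.0 p [0.5012 0.0346 0.2293] F [ 0.3 -0.8 -0.7] op 0.0848
(array([0.50241405, 0.03593296]), np.float64(0.029313532436838544), np.int64(78), np.float64(0.15383455653430547)) want z .156
knob top (array([0.46314863, 0.38699336]), np.float64(0.011509904325228868), np.int64(86), np.float64(0.04053922719076329))
lid [0.4630367  0.38602229 0.0105    ] 346.5 [228.26887927 223.84559885]
knob px 226.86813186813185 223.46153846153845 91.0 [0.46228295 0.38540637 0.034     ]
lid S [0.45948484 0.38841311 0.008     ] 205.0 [245.28780488 258.74065041]
```

View pics/z11.png

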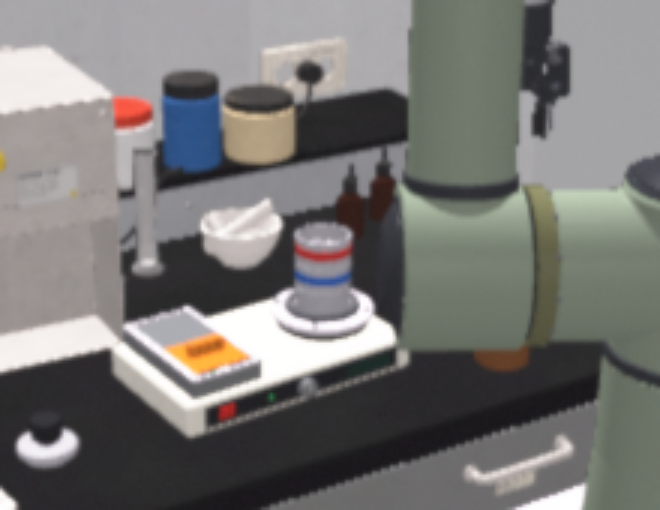

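Red is nested and the lid is at about (46,440) in the enlarged view. Next is the lid, gripped by the knob.

```bash
python3 - <<'E'
from h import *
c=(.4622,.386)
manip.move_ptp([.45,.2,.28],Ry(180)); hand.set_gripper(.055)
ok=centre_pick(c,.019,90,180,.12,wide=.055,strength=70,exp=.033); print(ok)
if ok:
    manip.move_linear([*c,.26],v=.15); manip.hold(.3); st('lifted')
    manip.move_ptp([.502,.0346,.26],Ry(183.9)); manip.hold(.3); st('over')
    s=shot('scene','s6'); cv2.imwrite('pics/z12.png',cv2.resize(cv2.imread('pics/s6.png')[80:250,230:450],None,fx=3,fy=3)); 
E
```

```text
down hit=False t 40.5 p [0.4628 0.3863 0.0197] F [ 0.6 -0.2  0.8] op 0.0555
pinch1 t 40.8 p [0.4631 0.3865 0.0201] F [1.3 0.1 5.2] op 0.0323
pinch2 t 42.9 p [0.4622 0.3863 0.0194] F [-1.1  0.6  4.2] op 0.0306
True
lifted t 45.0 p [0.4621 0.3859 0.2597] F [ 0.2 -0.6 -4.7] op 0.031
over t 46.6 p [0.5021 0.0353 0.2599] F [ 0.4 -0.3 -6.1] op 0.0307
```

View pics/z12.png

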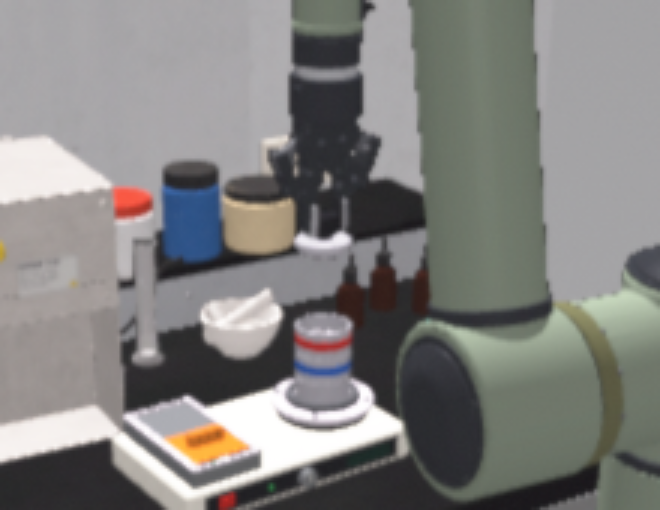

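```bash
python3 - <<'E'
from h import *
ok=descend((.502,.0346),Ry(183.9),.188,.1678,.1715,fmax=9); print(ok); manip.hold(.2); st()
s=shot('scene','s7'); cv2.imwrite('pics/z13.png',cv2.resize(cv2.imread('pics/s7.png')[80:250,230:450],None,fx=3,fy=3)); 
E
```

```text
try 0.0000 0.0000 hit=True t 48.2 p [0.5016 0.0347 0.1693] F [-0.5  0.5  5.2] op 0.0308
True
 t 48.4 p [0.5017 0.0347 0.1693] F [-0.7 -0.6  5.3] op 0.0311
```

View pics/z13.png

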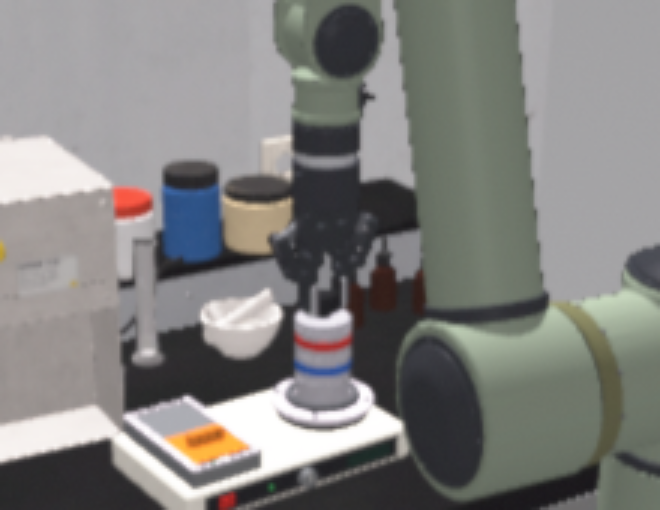

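```bash
python3 - <<'E'
from h import *
hand.set_gripper(.055); manip.move_linear([.5016,.0347,.28],v=.15); st()
manip.move_ptp([.42,-.15,.26],Ry(180)); manip.hold(.2)
s=shot('scene','s8'); cv2.imwrite('pics/z14.png',cv2.resize(cv2.imread('pics/s8.png')[140:270,250:390],None,fx=5,fy=4.6))
T=shot('top','t8'); np.savez('pics/t8.npz',**T);np.savez('pics/s8.npz',**s); cv2.imwrite('pics/z15.png',cv2.resize(cv2.imread('pics/t8.png')[175:255,255:385],None,fx=6,fy=6,interpolation=cv2.INTER_CUBIC))
P=cloud(T).reshape(-1,3)
print('disc',ringfit(T,(.502,.0346),.160,.171,.0,.036),'knobtop',ringfit(T,(.502,.0346),.184,.198,0,.022),'want .165,.192')
E
```

```text
t 49.7 p [0.5011 0.0347 0.2791] F [-0.6  0.2  0.2] op 0.0548
disc (array([0.50352226, 0.03532235]), np.float64(0.02466766003692105), np.int64(232), np.float64(0.16280622996488103)) knobtop (array([0.50292795, 0.03591169]), np.float64(0.011463344754040832), np.int64(117), np.float64(0.1894113494191219)) want .165,.192
```

View pics/z14.png

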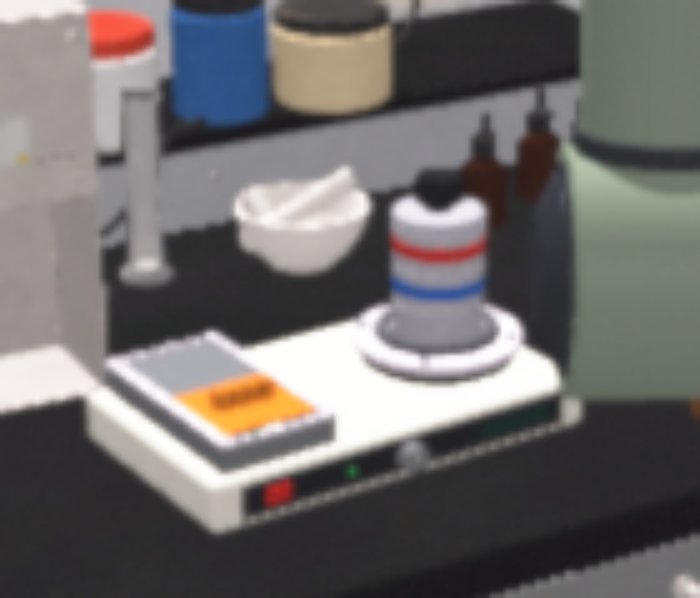

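View pics/z15.png

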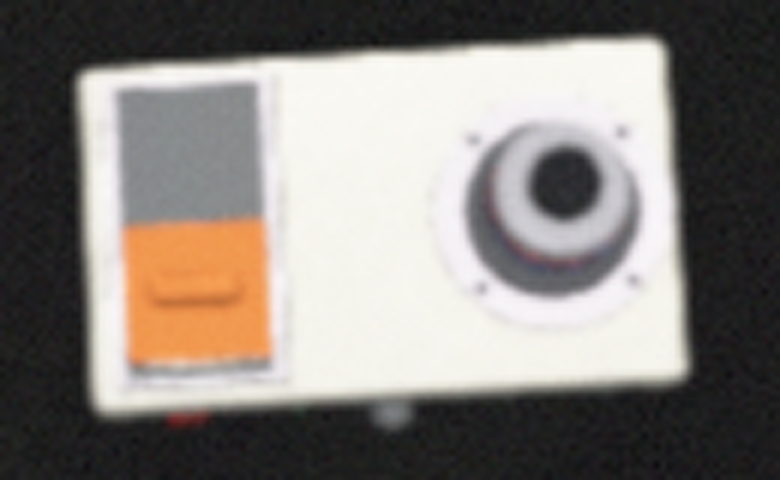

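The stack is complete and level: the knob is at (437,190) in the enlarged scene view, with red over blue. I'll locate the cover grip and check clearance behind it.

```bash
python3 - <<'E'
from h import *
T=dict(np.load('pics/t8.npz'));S=dict(np.load('pics/s8.npz'))
for n,s in(('T',T),('S',S)):
    px=s['pixels'].astype(int); m=((px[...,0]>180)&(px[...,1]>60)&(px[...,1]<190)&(px[...,2]<100)); m[:,:262]=0; m[:190]=0;m[250:]=0; m[:,330:]=0
    P=cloud(s); q=P[m]; g=q[q[:,2]>.078]; print(n,len(q),len(g),np.nanmedian(q[:,2]),'grip',g.mean(0), (g.max(0)+g.min(0))/2)
u,v=287.7,223.2; print(onplane(T,u,v,.086),onplane(T,u,v,.0775))
for s in(T,S):
    P=cloud(s).reshape(-1,3); k=(P[:,2]>.1)&(P[:,2]<.6)&(P[:,1]>.08)&(P[:,1]<.4)&(P[:,0]>.4)&(P[:,0]<.75); 
    for y in np.arange(.08,.4,.04):
        w=P[k&(P[:,1]>y)&(P[:,1]<y+.04)]; print(round(y,2),len(w), np.percentile(w[:,0],1).round(3) if len(w) else '')
E
```

```text
T 469 74 0.06729812760110607 grip [0.46274392 0.2054761  0.08273639] [0.46289834 0.20561578 0.08429137]
S 162 28 0.06965959005074049 grip [0.45604693 0.20973043 0.08269671] [0.45766648 0.20892899 0.08352013]
[0.46055041 0.20190085 0.086     ] [0.46124253 0.20251967 0.0775    ]
0.08 0 
0.12 0 
0.16 0 
0.2 855 0.626
0.24 990 0.627
0.28 995 0.629
0.32 964 0.631
0.36 1052 0.548
0.08 0 
0.12 0 
0.16 0 
0.2 402 0.62
0.24 700 0.62
0.28 724 0.622
0.32 731 0.625
0.36 693 0.544
```

```bash
cat >> h.py <<'E'
YAW=3.9; NX=np.array([np.cos(np.radians(YAW)),np.sin(np.radians(YAW)),0]); NY=np.array([-NX[1],NX[0],0])
E
python3 - <<'E'
from h import *
c=np.array([.4605,.2045,0])
manip.move_ptp([.42,.1,.26],Ry(90+YAW)); manip.move_ptp(c+[0,0,.15],Ry(90+YAW)); hand.set_gripper(.05)
hit=manip.move_linear(c+[0,0,.073],v=.08,max_force=8); st('hit=%s'%hit)
if not hit:
    hand.set_gripper(.008,20); s=st('gripped')
E
```

```text
hit=False t 54.7 p [0.4609 0.2046 0.0734] F [0.3 0.1 0.7] op 0.0502
gripped t 55.1 p [0.461  0.2046 0.0735] F [ 0.2 -0.4  4.5] op 0.013
```

```bash
python3 - <<'E'
from h import *
p=np.array(sensors.read_state()['position'])
hit=manip.move_linear(p+NX*.085,v=.06,max_force=14); s=st('hit=%s'%hit)
d=np.array(s['position'])-p; print('travel',d@NX,d@NY)
hand.set_gripper(.05); manip.move_linear(np.array(s['position'])+[0,0,.09],v=.15)
manip.move_ptp([.42,-.1,.26],Ry(90+YAW)); manip.hold(.2); st()
T=shot('top','t9'); np.savez('pics/t9.npz',**T);cv2.imwrite('pics/z16.png',cv2.resize(cv2.imread('pics/t9.png')[175:255,255:385],None,fx=6,fy=6,interpolation=cv2.INTER_CUBIC))
for n,s in(('T',T),('S',shot('scene','s9'))):
    px=s['pixels'].astype(int); m=((px[...,1]>px[...,0]+40)&(px[...,1]>px[...,2]+30)); m[:,:262]=0; m[:180]=0;m[250:]=0; m[:,330:]=0
    v,u=np.nonzero(m); print(n,len(u),u.mean(),v.mean(),onplane(s,u.mean(),v.mean(),.063),u.min(),u.max(),v.min(),v.max())
E
```

```text
hit=True t 56.1 p [0.5221 0.2087 0.0735] F [-1.8 -1.2  8.6] op 0.0134
travel 0.06124942726375734 -5.3297065803604944e-05
 t 58.8 p [ 0.4203 -0.0993  0.2596] F [0.2 0.2 0.3] op 0.0496
T 56 287.67857142857144 225.35714285714286 [0.45618256 0.20351845 0.063     ] 284 291 221 229
S 43 299.93023255813955 230.90697674418604 [0.44354583 0.2077755  0.063     ] 295 320 228 243
```

View pics/z16.png

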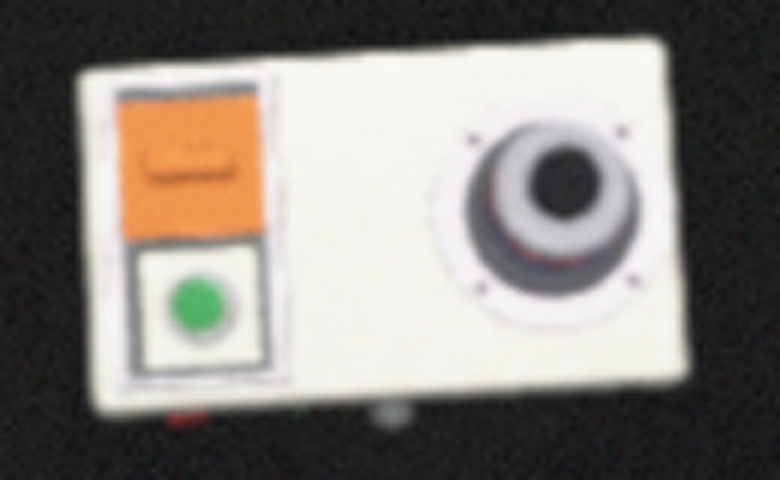

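The cover is open and the well is clear, with the green button at pixel (287.7,225.4). I'll press it with the fingers closed.

```bash
python3 - <<'E'
from h import *
b=np.array([.4558,.2035,0])
manip.move_ptp([.42,.1,.26],Ry(90+YAW)); manip.move_ptp(b+[0,0,.14],Ry(90+YAW)); hand.set_gripper(0.0,20)
manip.move_linear(b+[0,0,.072],v=.1); st('above')
hit=manip.move_linear(b+[0,0,.0545],v=.02,max_force=13); manip.hold(.3); st('hit=%s'%hit)
manip.hold(.2)
manip.move_linear(b+[0,0,.075],v=.05); st('up'); manip.move_linear(b+[0,0,.16],v=.15); st()
E
```

```text
above t 61.8 p [0.4562 0.2036 0.0723] F [0.9 0.6 0.2] op 0.0002
hit=True t 62.8 p [0.456  0.2036 0.057 ] F [-2.1 -0.3  7.9] op 0.0
up t 63.5 p [0.4557 0.2035 0.0751] F [ 0.3  0.5 -0.9] op -0.0
 t 64.2 p [0.4552 0.2033 0.1592] F [-0.4  0.7 -0.7] op 0.0002
```

The button bottomed out at z = 0.057, which is 6 mm of travel at 7.9 N. Now I slide the cover shut.

```bash
python3 - <<'E'
from h import *
c=np.array([.522,.2087,0])
manip.move_ptp(c+[0,0,.16],Ry(90+YAW)); hand.set_gripper(.05)
hit=manip.move_linear(c+[0,0,.073],v=.08,max_force=8); st('hit=%s'%hit)
if not hit:
    hand.set_gripper(.008,20); s=st('gripped'); p=np.array(s['position'])
    hit=manip.move_linear(p-NX*.085,v=.06,max_force=14); s=st('hit=%s'%hit)
    d=np.array(s['position'])-p; print('travel',d@NX,d@NY)
    hand.set_gripper(.05); manip.move_linear(np.array(s['position'])+[0,0,.12],v=.15)
    manip.move_ptp([.42,-.12,.26],Ry(90+YAW)); manip.hold(.2); st()
    T=shot('top','t10'); np.savez('pics/t10.npz',**T);cv2.imwrite('pics/z17.png',cv2.resize(cv2.imread('pics/t10.png')[175:255,255:385],None,fx=6,fy=6,interpolation=cv2.INTER_CUBIC))
    s=shot('scene','s10'); cv2.imwrite('pics/z18.png',cv2.resize(cv2.imread('pics/s10.png')[140:270,250:390],None,fx=5,fy=4.6))
E
```

```text
hit=False t 66.4 p [0.5225 0.2088 0.0735] F [-0.3 -0.5  0. ] op 0.0499
gripped t 66.8 p [0.5221 0.2087 0.0735] F [-2.  -0.6  4.1] op 0.0132
hit=True t 67.8 p [0.4561 0.2043 0.0737] F [ 1.9  0.6 -0.7] op 0.0132
travel -0.06607687812608504 5.545006398957793e-05
 t 70.7 p [ 0.4202 -0.1191  0.2597] F [-0.3 -0.3  0.6] op 0.0497
```

View pics/z17.png

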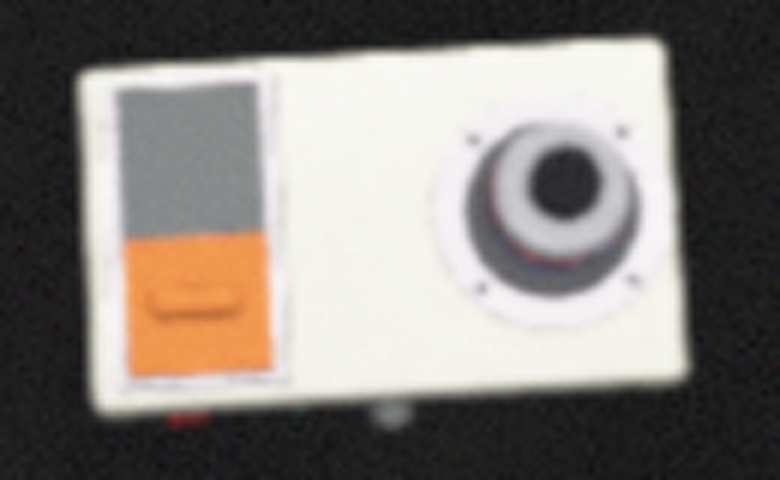

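View pics/z18.png

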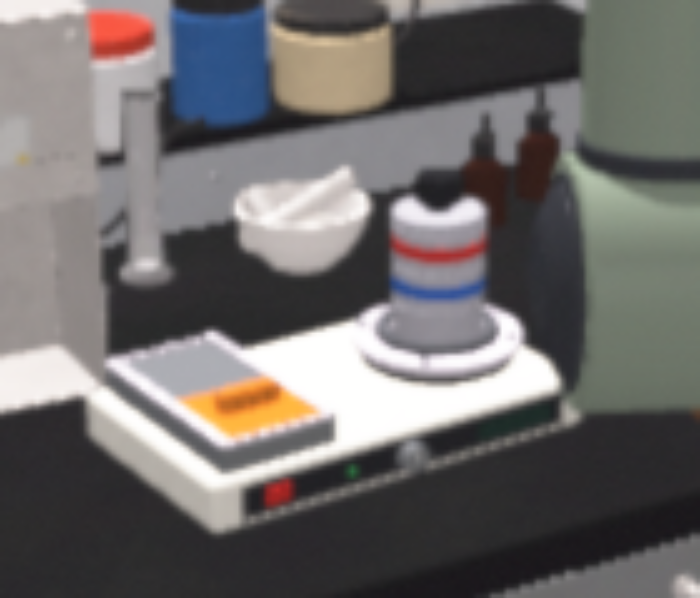

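The cover travelled 66.1 mm to its front stop, and no gap shows at the front edge (200,375). The stack is unchanged and the robot is clear, so I'm handing in.

```bash
python3 - <<'E'
from h import *
workorder.job_done(); st()
E
```

```text
the job is handed in; nothing more can be done
the job is handed in; nothing more can be done
```

The sieve run is set up and handed in; the last robot time I read was 70.7 s, against the 210 s limit. `job_done` reports no verdict, so the checks below are my own.

- **Stack:** Only the blue and red sieves were on the bench. I put the pan in the nest, then blue, red and the lid. Each part stopped within about 0.2 mm of its expected seated height, with side forces under about 2 N. The last pictures show the stack upright and level.
- **Cover and button:** I slid the cover back until the move stopped on force, 61 mm from where it stood about 5 mm ajar. I then pressed the button right down (about 6 mm, 7.9 N) and let it go. The cover then slid 66.1 mm to its front stop, and the last picture shows no gap at the front edge. I did not picture the button after release, before the cover closed over it.
- **Disagreements:** The two cameras differed by 2–4 mm, in line with their calibration. Depth readings of the stack heights came out 2–3 mm low, as they had elsewhere, so I relied on the contact heights. The look-alikes and the spot plate were not touched.

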